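# Open the sample safe by its concealed catch

## Robot

A 6-joint arm with a two-finger parallel gripper is mounted at the origin on a cart in front of the work surface, level with it; the furniture and walls round the work are solid. World frame = base frame: x ahead of the robot, y to its left, z up, the work surface at z = 0. Lengths are in m, angles in rad, forces in N, time in s.
With the tool pointing down it reaches from about 0.275 to 0.875 m from the base axis. Payload 12.5 kg.
Tool frame: the origin (TCP) lies on the centre line of the jaws, within the pads' length; the fingertips stand r.finger_overhang ahead of it and the grasp point (between the pads) lies 3 mm ahead of it (r.finger_overhang is the distance from the TCP to the fingertips, in m); z points along the fingers, y is the direction in which the jaws open and shut (so a half turn about z gives the same grasp; the last joint's range is limited). The gripper opens to 85 mm and grips with 20 to 120 N. Pads are 22 mm wide; open, the fingers measure 114 mm over their backs; the gripper's body (76 mm by 85 mm) begins 54 mm behind the grasp point. The pads swing forward as they close: fully open they stand 13 mm farther back than shut.
Start: joints at [-1.387, 0.351, 1.652, -0, 1.139, -0.085], TCP at [0.146, -0.53, 0.214] pointing down, gripper open.
Joint ranges: [-2.75, 2.75], [-0.79, 2.1], [0.01, 2.65], [-1.57, 4.71], [0.07, 3.14], [-2.87, 2.87]. Speed limits (rad/s): [2.22, 2.22, 2.79, 3.14, 3.14, 3.14].

## Interface

Orientations are given as a unit quaternion [x, y, z, w].
In Python, from cell import r, optics gives the robot as it stands. The module is installed in compiled form; this text tells all that it offers. Calls block until the motion is done:
- r.move_to(position, orientation): joint-space move of the TCP to a pose.
- r.move_linear(position, rot=None, vel=0.15): straight line of the TCP; rot=None keeps the orientation; vel is the mean speed in m/s.
- r.set_joints(angles): joint-space move.
- r.set_gripper(opening, squeeze=None): opening from 0.0 (shut) to 1.0 (fully open); squeeze is the grip in N (None keeps the last); returns when the fingers have stopped.
- r.sleep(seconds).
- r.inverse_kinematics(position, orientation): joint angles nearest the present ones, or None.
- optics.get_image(name): name is "side" or "top"; returns a dict with "pixels" (400x640x3 uint8, red, green, blue), "depth" (400x640 float32, m along the optical axis (not along the pixel's ray), 0 where there is no reading), "fx", "fy", "cx", "cy" (pixels), "camera_from_world" (4x4, takes a point from world to camera coordinates). Camera axes: x right, y down, z forward; pixel columns grow to the right and rows downward; lengths in m; the calibration is good to about 2 mm. A picture is of the moment at which its call begins.
A pose or a line that the arm cannot do raises r.PlanningError and nothing moves.
- r.hand_in(): hands the job in, once; it reports no verdict.
Readings, each from a call of its own:
- r.current_t(): time.
- r.current_q(): joint angles.
- r.current_qvel(): joint speeds.
- r.current_effort(): joint torques, N m.
- r.current_tool_pos(): TCP position.
- r.current_ee_rot(): TCP orientation.
- r.current_contact_force(): force on the tool from outside, world axes, zero at the start.
- r.current_torque(): the same for the moment, N m.
- r.current_opening(): opening from 0.0 (shut) to 1.0 (fully open).
Only numpy, scipy, OpenCV 4.12 (cv2) and the standard library are available. Lean on these libraries where they do the work, as an engineer would, in place of code of your own. Each camera call takes 0.05 s, during which the arm holds its last target. There are 200 camera calls.

## Task

The drawer of the small white sample safe is locked. One piece of the black ribbed strip along its top near edge gives way over a concealed catch: feel along the strip with light pressure until the fingers sink in, then gently press the catch right down so that the drawer springs ajar. Then draw the drawer fully out by its steel tongue and let go, leaving everything standing on and round the safe undisturbed.

Things in the scene. Friction and masses are not known exactly. Their poses are not given: they have to be found in the camera images.
- safe: white steel sample safe, fixed; 274 long (its x) x 130 wide (its y) x 90 high; origin: centre of its underside, +z up; the drawer's front is its -x end and turns to the robot's left. A black ribbed strip, 46 wide, lies flush in its top along the long side that is nearer the robot (its -y side), inside a 6 wide lip. Raised white end blocks, 50 long in x, 8 above the top, cover both ends of the strip.
- strip_middle (a point): middle of the strip's open length, on its centre line and top face, 90 above the desk; the open strip reaches 87 to each side of it along the safe's x, 23 in y. The strip is rigid but for one piece 42 long in x, 46 in y, that looks the same: a sprung shutter over a recess. It lies anywhere within the open length, elsewhere each time; this point does not tell where.
- catch (a joint): how far the concealed catch is pressed down (m): 0 at rest, 0.009 at its stop. The shutter sinks 10 mm under 1 to 2 N, then meets the catch, which begins to move at 5 to 7 N on the fingers, takes 8 to 10 N near its stop and frees the drawer at about 0.007. Catch and shutter spring back up when let go.
- drawer (a joint): how far the drawer is out (m), along the safe's -x: 0 locked shut, 0.085 fully out. When freed it springs out by itself to about 0.033 and stays; from there it slides under 1 to 3 N and stays where it is left.
- tongue (a point): grip point of the drawer's pull: a flat level steel tongue, 20 wide (safe's y), 8 thick, standing out 47 from the drawer's front, with a small upturned lip at its end. The point is on its centre line, 25 before the front panel, at half thickness, 62 above the desk, and moves with the drawer. Best taken from above, a finger on each side in y.
- vial_a: glass vial with a red cap, 22 across, 46 high, standing loose on the safe's deck; origin at its foot; leave it alone
- vial_b: glass vial with a yellow cap, 22 across, 46 high, standing loose on the safe's deck; origin at its foot; leave it alone
- timer: small white timer, 62 x 66 x 19, lying loose on the safe's deck; origin at its underside; leave it alone
- amber: amber reagent bottle, 62 across, 135 high, standing on the desk; origin at its foot; leave it alone
- wash: small white bottle, 42 across, 92 high, standing on the desk; origin at its foot; leave it alone
- pen: blue marker, 124 long, 10 thick, lying on the desk; origin under its middle; leave it alone

How it is judged:
By the outcome, as a careful person would: the job done as asked, in the order asked, and still so for the second after the job is handed in, with the robot touching nothing.
It also fails if it takes over 64 s, if anything falls off the work surface, if the arm or the gripper's body presses on something with over 40 N, if the wrist force passes 120 N, or if a joint passes its speed limit or range.

## Working session

There is one attempt and no reset: what is moved stays moved. The work goes in short steps, each a Python script; the robot and the scene stay as the last script left them, time stands still between calls to the robot, and variables do not carry over. Pictures are saved under pics/ and viewed, about 8 in all and at most 12, crops included, and the job is handed in when it is done.

```bash
mkdir -p pics; cat > h.py <<'E'
import numpy as np, cv2
from cell import r, optics
def snap(n, f):
    d=optics.get_image(n); np.savez('pics/'+f+'.npz',**{k:v for k,v in d.items()})
    cv2.imwrite('pics/'+f+'.png',d['pixels'][:,:,::-1]); return d
def world(d,u,v,z=None):
    T=np.linalg.inv(np.array(d['camera_from_world'])); ray=np.array([(u-d['cx'])/d['fx'],(v-d['cy'])/d['fy'],1])
    o=T[:3,3]; w=T[:3,:3]@ray
    s=d['depth'][int(round(v)),int(round(u))] if z is None else (z-o[2])/w[2]
    return o+s*w
E
python3 - <<'E'
from h import *
for n in('top','side'):
    d=snap(n,n+'0'); T=np.linalg.inv(d['camera_from_world']); print(n,T[:3,3].round(3),T[:3,2].round(3),d['fx'],(d['depth']>0).mean())
print(r.finger_overhang,r.current_tool_pos(),r.current_ee_rot(),r.current_t(),r.current_opening())
E
```

```text
top [0.37  0.131 1.388] [ 0.123 -0.003 -0.992] 516.029280491138 0.99612890625
side [0.364 0.768 0.636] [ 0.208 -0.736 -0.645] 376.501608554357 0.9961171875
0.022 [ 0.14604467 -0.52994595  0.21404994] [ 9.90981368e-01  1.33998817e-01 -1.01718589e-05 -4.94631411e-04] 0.1 0.9969255769158479
```

View pics/top0.png

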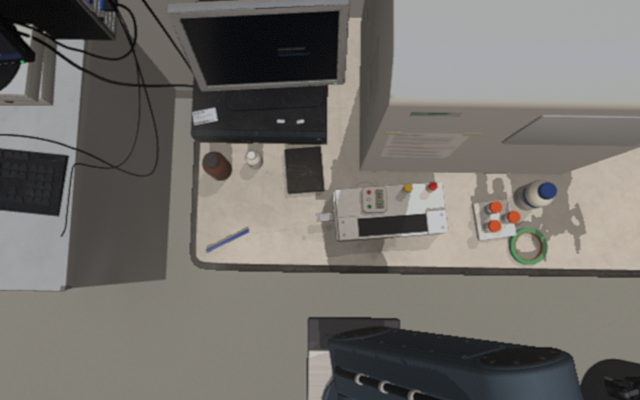

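View pics/side0.png

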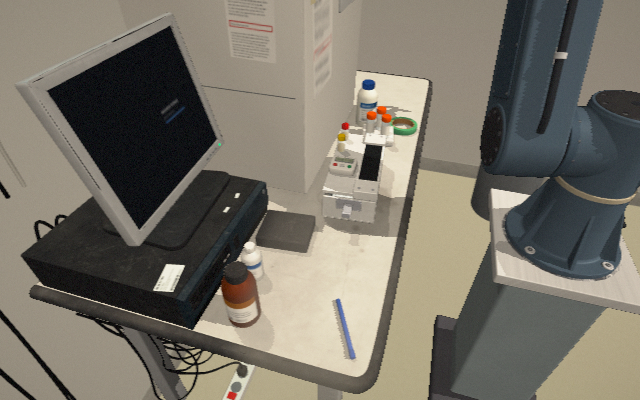

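The top view shows the safe at about (335–447, 183–241). The black strip is at (357–428, 213–237) and the tongue at (325, 216). The vials are at (408,188) and (433,186), the timer at (374,199). The side view shows the tongue at about (346, 211).

```bash
python3 - <<'E'
from h import *
for n,(u0,u1,v0,v1) in (('top',(340,445,200,245)),('side',(352,392,138,188))):
    d=np.load(f'pics/{n}0.npz'); g=d['pixels'].max(2); m=np.zeros_like(g); m[v0:v1,u0:u1]=(g[v0:v1,u0:u1]<75)
    c=max(cv2.findContours(m,0,1)[0],key=cv2.contourArea)
    # all contour points to the plane z=.09, then rect
    P=np.array([world(d,u,v,.09)[:2] for u,v in c[:,0]]).astype(np.float32)
    rc=cv2.minAreaRect(P); print(n,rc, cv2.boxPoints(rc).round(4).tolist())
    u,v=c[:,0].mean(0); print('depth pt',world(d,u,v))
d=np.load('pics/top0.npz'); 
for p in ((325,216),(322,216),(329,216),(345,190),(440,237),(343,237)): print(p,world(d,*p).round(4))
s=np.load('pics/side0.npz')
for p in ((346,211),(345,209),(338,195),(370,197)): print(p,world(s,*p).round(4))
a=cv2.resize(d['pixels'][170:250,305:455,::-1],None,fx=5,fy=5,interpolation=2)
b=cv2.resize(s['pixels'][115:230,310:410,::-1],None,fx=4,fy=4,interpolation=2)
cv2.imwrite('pics/c_top.png',a);cv2.imwrite('pics/c_side.png',b)
E
```

```text
top ((0.4740498960018158, -0.0480450764298439), (0.04349648207426071, 0.17108610272407532), 5.391036033630371) [[0.44440001249313354, 0.035100001841783524], [0.4603999853134155, -0.13529999554157257], [0.5037000179290771, -0.13120000064373016], [0.4876999855041504, 0.03920000046491623]]
depth pt [ 0.47422469 -0.04843445  0.08244464]
side ((0.4737006723880768, -0.05007011443376541), (0.04348155856132507, 0.1629861295223236), 5.100761413574219) [[0.4447999894618988, 0.029200000688433647], [0.4593000113964081, -0.133200004696846], [0.5026000142097473, -0.12929999828338623], [0.48809999227523804, 0.032999999821186066]]
depth pt [ 0.47324117 -0.04567412  0.08848013]
(325, 216) [0.4955 0.1212 0.0641]
(322, 216) [0.4951 0.1289 0.0675]
(329, 216) [0.4954 0.1109 0.0664]
(345, 190) [0.5602 0.0715 0.0899]
(440, 237) [ 4.497e-01 -1.893e-01  3.000e-04]
(343, 237) [0.4405 0.0756 0.0953]
(346, 211) [0.4936 0.131  0.0652]
(345, 209) [0.4977 0.124  0.0643]
(338, 195) [0.5352 0.0415 0.0332]
(370, 197) [0.3636 0.7679 0.6362]
```

View pics/c_top.png

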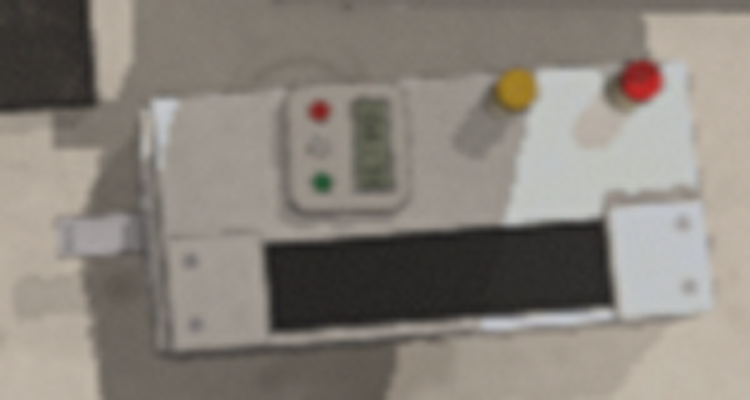

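View pics/c_side.png

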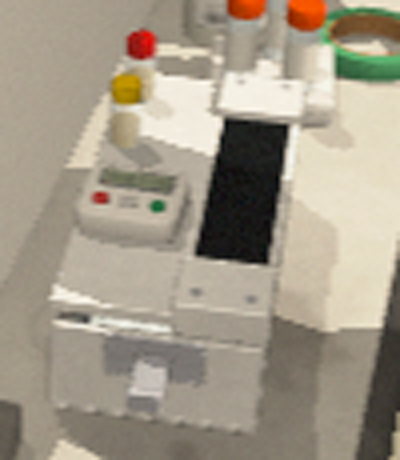

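The crops confirm the geometry, and both views agree on the strip to about 2 mm: centre (0.474, −0.048), z about 0.09, yaw 5.3°. The tongue is at crop pixel (100, 235) in the top view, and nothing stands on the strip. Next I'll move above it with the jaws shut and the jaw axis along the safe's y.

```bash
cat >> h.py <<'E'
th=np.deg2rad(5.3); ex=np.array([np.sin(th),-np.cos(th),0]); ey=np.array([np.cos(th),np.sin(th),0])
S=np.array([.474,-.049,.09]); C=S+.036*ey
from scipy.spatial.transform import Rotation as R
def ori(s): return R.from_matrix(np.column_stack([np.cross(s*ey,[0,0,-1]),s*ey,[0,0,-1]])).as_quat()
def tip(p): return np.asarray(p)+[0,0,r.finger_overhang]
E
python3 - <<'E'
from h import *
p=tip(S-.066*ex+[0,0,.05])
o=[(abs(q[5]),s,q) for s in(1,-1) if (q:=r.inverse_kinematics(p,ori(s))) is not None]
for x in o: print(x[1],np.round(x[2],3))
s=min(o,key=lambda x:x[0])[1]; open('s.txt','w').write(str(s))
r.set_gripper(0.0,20)
r.move_linear(r.current_tool_pos()+[0,0,.05])
r.move_to(p,ori(s))
print(r.current_t(),r.current_tool_pos()-p,r.current_opening())
for i in range(4): r.sleep(.1); print(r.current_contact_force().round(2))
E
```

```text
1 [-0.064  0.271  1.91  -0.     0.96  -0.156]
3.6417 [ 1.73118223e-04 -5.69368174e-04  8.50815278e-05] -0.001274475317014176
[-0.27  0.15 -0.33]
[ 0.38  0.37 -0.29]
[-0.89  0.68  0.44]
[-0.13  0.29  0.12]
```

```bash
cat >> h.py <<'E'
def F(n=6):
    a=[]
    for _ in range(n): r.sleep(.015); a.append(r.current_contact_force())
    return np.mean(a,0)
def go(x,z,vel=.15): r.move_linear(tip([*(S+x*ex)[:2],z]),vel=vel)
E
python3 - <<'E'
from h import *
z=.097; go(-.066,z,.1); f0=F(10)[2]; print(f0)
while z>.08:
    z-=.001; go(-.066,z,.03); f=F()[2]-f0
    print(round(z,3),round(f,2),round(r.current_tool_pos()[2]-.022,4),round(r.current_t(),2))
    if f>2.2: break
E
```

```text
0.15150104601937694
0.096 0.05 0.0961 5.14
0.095 0.06 0.095 5.49
0.094 0.06 0.094 5.84
0.093 -0.31 0.093 6.19
0.092 -0.25 0.092 6.54
0.091 -0.25 0.091 6.89
0.09 0.09 0.09 7.24
0.089 -0.05 0.089 7.59
0.088 0.07 0.088 7.94
0.087 -0.24 0.087 8.29
0.086 -0.25 0.086 8.64
0.085 0.21 0.085 8.99
0.084 -0.52 0.084 9.34
0.083 0.01 0.083 9.69
0.082 -0.05 0.082 10.04
0.081 -0.5 0.081 10.39
0.08 -0.21 0.08 10.74
```

```bash
python3 - <<'E'
from h import *
a=snap('top','t1');b=snap('side','s1')
A=cv2.resize(a['pixels'][160:260,300:460,::-1],None,fx=4,fy=4,interpolation=2)
B=cv2.resize(b['pixels'][110:230,300:420,::-1],None,fx=4,fy=4,interpolation=2)
cv2.imwrite('pics/c1.png',cv2.resize(np.vstack([A,np.pad(B,((0,0),(0,160),(0,0)))])[:, :640],None,fx=.66,fy=.66,interpolation=3))
print(r.current_tool_pos(),r.current_opening())
E
```

```text
[0.46790228 0.01671949 0.10199955] 0.0006858166590170491
```

View pics/c1.png

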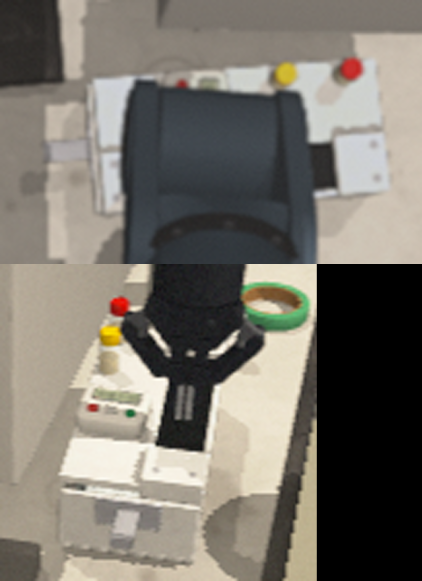

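The top view is blocked by the wrist. In the side view the shut fingers stand over the open strip, with the tip at roughly full-image pixel (370, 169). I'll check the tip height from depth.

```bash
python3 - <<'E'
from h import *
d=np.load('pics/s1.npz')
for v in range(150,182,2):
    print(v,*[ (world(d,u,v)*1000).round(0).astype(int).tolist() for u in(366,369,372)], d['pixels'][v,369])
E
```

```text
150 [477, 28, 170] [470, 28, 171] [482, -109, 87] [29 27 27]
152 [476, 31, 166] [469, 30, 168] [463, 29, 168] [27 32 34]
154 [476, 30, 161] [469, 26, 159] [462, 28, 162] [30 32 31]
156 [476, 24, 151] [469, 27, 155] [462, 26, 156] [98 94 91]
158 [476, 23, 145] [468, 27, 149] [461, 27, 151] [96 92 89]
160 [475, 24, 140] [468, 24, 142] [461, 25, 144] [79 75 71]
162 [475, 22, 133] [467, 30, 140] [460, 27, 140] [78 76 75]
164 [474, 23, 129] [467, 26, 132] [460, 27, 134] [69 64 64]
166 [482, -29, 87] [466, 28, 128] [459, 29, 130] [51 48 49]
168 [479, -17, 89] [466, 28, 122] [458, 30, 125] [55 57 53]
170 [478, -9, 89] [471, -12, 89] [463, -12, 90] [26 26 20]
172 [476, 0, 89] [469, -4, 88] [462, -5, 89] [31 34 29]
174 [474, 8, 89] [467, 7, 90] [460, 3, 89] [33 32 28]
176 [472, 19, 91] [465, 14, 89] [459, 10, 88] [29 33 31]
178 [471, 24, 89] [464, 23, 90] [457, 20, 89] [36 31 30]
180 [468, 44, 97] [461, 39, 95] [455, 28, 89] [147 137 127]
```

Depth puts the visible finger end at z ≈ 0.12, not 0.080. That agrees with the missing contact force, so the tips sit about 40 mm higher than the nominal overhang. I'll check the shape of the gripper's underside relative to the tip before lowering further.

```bash
python3 - <<'E'
from h import *
d=np.load('pics/s1.npz'); s0=np.load('pics/side0.npz')
V,U=np.mgrid[80:185,320:420]; ch=(np.abs(d['depth']-s0['depth'])[80:185,320:420]>.02)
P=np.array([world(d,u,v) for u,v in zip(U[ch],V[ch])]); t=np.array([.4679,.0167,0])
a=(P-t)@ex; b=(P-t)@ey
k=(abs(a)<.08)&(abs(b)<.1)&(P[:,2]>.1)
for lo in np.arange(-.07,.07,.01):
    m=k&(b>=lo)&(b<lo+.01)
    if m.sum()>3: print(f'{lo:.3f}',m.sum(),'zmin',np.percentile(P[m,2],3).round(3),'a of low',a[m][P[m,2]<np.percentile(P[m,2],25)].mean().round(3),'amin',a[m].min().round(3))
E
```

```text
-0.070 11 zmin 0.202 a of low -0.011 amin -0.014
-0.060 57 zmin 0.193 a of low -0.012 amin -0.014
-0.050 115 zmin 0.181 a of low -0.011 amin -0.015
-0.040 319 zmin 0.174 a of low -0.007 amin -0.068
-0.030 349 zmin 0.168 a of low -0.008 amin -0.07
-0.020 394 zmin 0.141 a of low -0.011 amin -0.07
-0.010 402 zmin 0.13 a of low -0.011 amin -0.069
0.000 410 zmin 0.132 a of low -0.011 amin -0.068
0.010 334 zmin 0.162 a of low -0.012 amin -0.066
0.020 305 zmin 0.17 a of low -0.006 amin -0.065
0.030 210 zmin 0.175 a of low -0.007 amin -0.061
0.040 72 zmin 0.183 a of low -0.009 amin -0.055
0.050 42 zmin 0.195 a of low -0.012 amin -0.015
```

```bash
python3 - <<'E'
from h import *
z=.080; f0=F(10)[2]; print(f0)
while z>.032:
    z-=.003 if z>.057 else .001; go(-.066,z,.04); f=F(5)[2]-f0
    print(round(z,3),round(f,2),round(r.current_t(),2))
    if f>2.2: break
E
```

```text
0.1186762865088176
0.077 -0.11 11.34
0.074 -0.56 11.68
0.071 -0.36 12.01
0.068 -0.62 12.34
0.065 -0.5 12.68
0.062 -0.13 13.01
0.059 -0.11 13.34
0.056 -0.09 13.68
0.055 -0.13 14.01
0.054 -0.14 14.34
0.053 -0.46 14.68
0.052 -0.1 15.01
0.051 4.82 15.34
```

Contact with the rigid strip came at commanded 0.051. I'll use that as the surface height and tap along the strip.

```bash
python3 - <<'E'
from h import *
go(-.066,.055,.06); f0=F(8)[2]
for x in (-.0495,-.033,-.0165,0,.0165,.033,.0495,.066):
    go(x,.055,.08)
    for z in (.0515,.0508,.0500,.049,.047):
        go(x,z,.05); f=F(4)[2]-f0
        if f>2.5: break
    print(x,z,round(f,2),round(r.current_t(),2))
    if f<2.5: break
    go(x,.055,.06)
E
```

```text
-0.0495 0.047 1.08 17.67
```

The fingers sank at x = −0.0495 with 1.1 N. I'll shift 2 mm towards the shutter's likely centre and press gently with force monitoring.

```bash
python3 - <<'E'
from h import *
go(-.0495,.055,.06); go(-.0475,.055,.05); f0=F(8)[2]
z=.0435; go(-.0475,z,.04); print(F()-[0,0,f0])
while z>.032:
    z-=.001; go(-.0475,z,.02); f=F(5)-[0,0,f0]
    print(round(z,4),f.round(2),round(r.current_t(),2))
    if f[2]>10.5 or f[2]>9.5 and z<.0335: break
b=snap('side','s2')
cv2.imwrite('pics/c2.png',cv2.resize(b['pixels'][110:240,290:420,::-1],None,fx=4,fy=4,interpolation=2))
E
```

```text
[-0.8454052   0.02382624  0.95197585]
0.0425 [-0.65  0.05  0.88] 19.2
0.0415 [0.05 0.34 1.07] 19.53
0.0405 [-1.17  0.69  5.14] 19.87
0.0395 [-1.92  0.95  7.19] 20.2
0.0385 [-2.2   0.85  7.28] 20.53
0.0375 [-1.95  0.91  8.18] 20.87
0.0365 [-2.71  0.92  8.21] 21.2
0.0355 [-2.44  0.66  8.44] 21.53
0.0345 [-2.7   1.02  8.77] 21.87
0.0335 [-1.56  0.55  7.06] 22.2
0.0325 [-2.03  0.76  7.41] 22.53
0.0315 [-3.2   0.8  11.01] 22.87
```

View pics/c2.png

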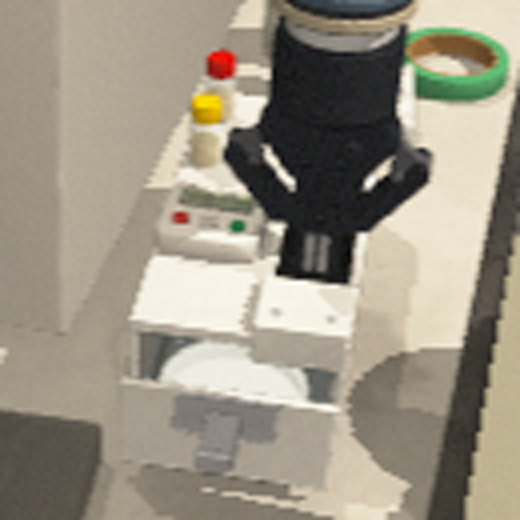

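The drawer has sprung ajar: the front panel sits well forward at crop (230, 430) with the tongue at (215, 440). Vials and timer look unmoved. I'll release upward and measure the tongue.

```bash
python3 - <<'E'
from h import *
go(-.0475,.062,.1); go(-.0475,.12,.2)
r.set_gripper(.55)
r.move_linear(tip([*(C-.195*ex)[:2],.12])+[-.0,0,0],vel=.2)
b=snap('side','s3'); a=snap('top','t3')
for n,d,box in (('side',b,(325,375,205,240)),('top',a,(295,340,195,235))):
    u0,u1,v0,v1=box; V,U=np.mgrid[v0:v1,u0:u1]
    P=np.array([world(d,u,v) for u,v in zip(U.ravel(),V.ravel())]); l=np.column_stack([(P-C)@ex,(P-C)@ey,P[:,2]])
    m=(abs(l[:,2]-.066)<.008)&(l[:,0]<-.175)&(l[:,0]>-.23)&(abs(l[:,1])<.03); l=l[m]
    print(n,m.sum(),'x',l[:,0].min(),l[:,0].max(),'y',np.percentile(l[:,1],[3,50,97]),'z',np.median(l[:,2]))
print(r.current_t(),r.current_opening())
A=cv2.resize(a['pixels'][160:260,280:440,::-1],None,fx=3.5,fy=3.5,interpolation=2)
B=cv2.resize(b['pixels'][110:250,280:440,::-1],None,fx=3.5,fy=3.5,interpolation=2)
cv2.imwrite('pics/c3.png',cv2.resize(np.vstack([A,B]),None,fx=.7,fy=.7,interpolation=3))
E
```

```text
side 280 x -0.22779955589171227 -0.1753322613403192 y [-0.02587955 -0.00075517  0.02519396] z 0.06543715772616326Traceback (most recent call last):
  File "<stdin>", line 10, in <module>
    return umr_minimum(a, axis, None, out, keepdims, initial, where)
ValueError: zero-size array to reduction operation minimum which has no identity
```

```bash
python3 - <<'E'
from h import *
d=np.load('pics/s3.npz'); V,U=np.mgrid[195:245,320:380]
P=np.array([world(d,u,v) for u,v in zip(U.ravel(),V.ravel())]); l=np.column_stack([(P-C)@ex,(P-C)@ey,P[:,2]])
m=(l[:,2]>.056)&(l[:,2]<.078)&(l[:,0]<-.185)&(l[:,0]>-.24)&(abs(l[:,1])<.03); t=l[m]
print(m.sum(),'x',t[:,0].min(),'y',np.percentile(t[:,1],[2,25,50,75,98]),'z',np.percentile(t[:,2],[5,50,95]))
p=l[(l[:,2]<.055)&(l[:,2]>.02)&(l[:,0]<-.14)&(l[:,0]>-.2)&(abs(l[:,1])<.05)]; print('panel x',np.median(p[:,0]))
# gripper tips
V,U=np.mgrid[120:215,300:420]; P=np.array([world(d,u,v) for u,v in zip(U.ravel(),V.ravel())]); g=np.column_stack([(P-C)@ex,(P-C)@ey,P[:,2]])
g=g[(abs(g[:,0]+.195)<.03)&(g[:,2]>.09)&(abs(g[:,1])<.07)]
for lo in np.arange(-.06,.06,.01):
    q=g[(g[:,1]>=lo)&(g[:,1]<lo+.01)]
    if len(q)>4: print(round(lo,2),len(q),np.percentile(q[:,2],3).round(3))
print(r.current_t(),r.current_opening(),r.current_tool_pos())
cv2.imwrite('pics/c3.png',cv2.resize(d['pixels'][110:250,280:440,::-1],None,fx=3.5,fy=3.5,interpolation=2))
E
```

```text
134 x -0.22779955589171227 y [-0.01109153 -0.00694003 -0.00160564  0.00350124  0.00835152] z [0.05985864 0.06459079 0.0700246 ]
panel x -0.17931903863888027
-0.06 149 0.211
-0.05 103 0.203
-0.04 320 0.171
-0.03 276 0.173
-0.02 97 0.232
-0.01 94 0.233
0.0 100 0.231
0.01 111 0.227
0.02 292 0.167
0.03 139 0.174
0.04 155 0.207
0.05 130 0.212
25.3333 0.5501951366864515 [0.49173532 0.14754204 0.14200808]
```

View pics/c3.png

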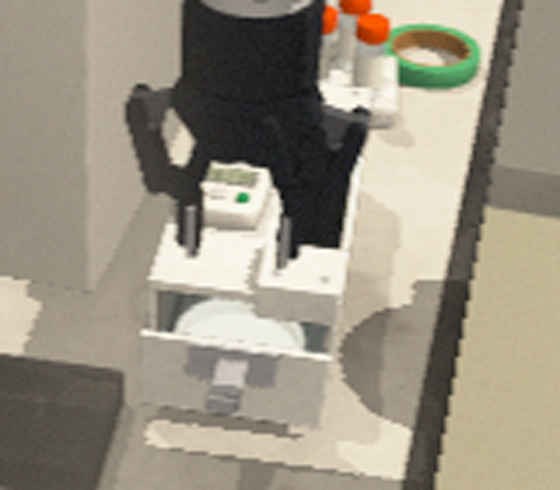

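The fingers straddle the tongue line, tips at (190,250) and (285,260) in the crop. The tongue centre measures safe y ≈ −0.001, z ≈ 0.062, and its grip point is at x ≈ −0.20. Descending and gripping now.

```bash
python3 - <<'E'
from h import *
p=lambda x,z:np.array([*(C+x*ex-.001*ey)[:2],z])
r.move_linear(p(-.2,.08),vel=.15); f0=F(8)
for z in(.055,.038,.022):
    r.move_linear(p(-.2,z),vel=.08); f=F()-f0; print(z,f.round(2))
    if np.linalg.norm(f)>4: raise SystemExit
r.set_gripper(0,25); print('open',r.current_opening(),(F()-f0).round(2),r.current_t())
b=snap('side','s4'); cv2.imwrite('pics/c4.png',cv2.resize(b['pixels'][130:250,290:430,::-1],None,fx=3.5,fy=3.5,interpolation=2))
E
```

```text
0.055 [-0.28 -0.09  0.08]
0.038 [-0.1  -0.41  0.26]
0.022 [ 0.04 -0.3   0.14]
open 0.2261067461626426 [ 6.53  0.43 -2.34] 27.95
```

View pics/c4.png

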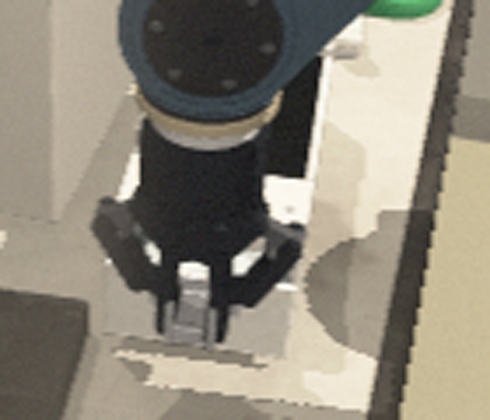

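The tongue is held between the fingers at crop (192, 305), with opening 0.226, about 19–20 mm. I'll pull along −x of the safe, watching for the stop.

```bash
python3 - <<'E'
from h import *
p=lambda x:np.array([*(C+x*ex+.0005*ey)[:2],.022])
r.move_linear(p(-.201),vel=.05); f0=F()
x=-.241; r.move_linear(p(x),vel=.05); print('f at .04',F().round(2),r.current_opening())
while x>-.262:
    x-=.002; r.move_linear(p(x),vel=.03); f=F(); print(round(x,3),round(-f@ex,2),f.round(1))
    if f@ex>7: break
print(r.current_t(),r.current_opening())
E
```

```text
f at .04 [-1.36  1.01  5.13] 0.22373499838488925
-0.243 1.04 [-1.2  0.9  5.1]
-0.245 1.08 [-1.2  1.   5.2]
-0.247 0.88 [-1.4  0.8  5.2]
-0.249 1.46 [-1.4  1.3  5.1]
-0.251 -9.78 [ 0.6 -9.8  6.4]
31.15 0.23110945069250027
```

The stop was felt: the force jumped to −9.8 N. Now I'll let go and retreat.

```bash
python3 - <<'E'
from h import *
r.set_gripper(.5); print(F(),r.current_opening())
t=r.current_tool_pos(); r.move_linear(t+[0,0,.02],vel=.05); r.move_linear(t+[0,0,.2],vel=.2)
r.move_linear([.30,-.02,.24],vel=.2); r.sleep(.3)
a=snap('top','t5'); b=snap('side','s5'); print(F(),r.current_t())
T0=np.load('pics/top0.npz')
d=b; V,U=np.mgrid[195:265,310:390]
P=np.array([world(d,u,v) for u,v in zip(U.ravel(),V.ravel())]); l=np.column_stack([(P-C)@ex,(P-C)@ey,P[:,2]])
p=l[(l[:,2]<.05)&(l[:,2]>.02)&(l[:,0]<-.14)&(l[:,0]>-.26)&(abs(l[:,1])<.05)]; print('panel x',np.median(p[:,0]))
A=a['pixels'][130:260,190:450,::-1]; A0=T0['pixels'][130:260,190:450,::-1]
B=b['pixels'][110:370,200:440,::-1]
top=cv2.resize(np.vstack([A0,A]),None,fx=1.6,fy=2/1.25,interpolation=2)
B=cv2.resize(B,(int(240*top.shape[0]/260),top.shape[0])); im=np.hstack([top,B]); print(im.shape)
cv2.imwrite('pics/c5.png',im[:, :800] if im.shape[1]<=800 else cv2.resize(im,(800,int(im.shape[0]*800/im.shape[1]))))
E
```

```text
[ 0.15754751  0.21026513 -0.17007592] 0.49913145449888074
[-0.00196295  0.05117165  0.16533124] 35.3167
panel x -0.17549662494612922
(416, 800, 3)
```

View pics/c5.png

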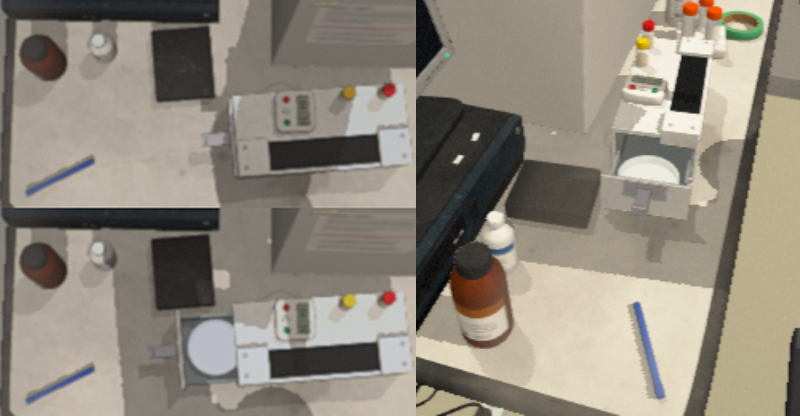

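Before and after, the vials, timer, bottles and pen are in the same places, and the drawer stands far out (tongue at (162, 350) against (215, 140) before). The panel x figure disagrees, probably because drawer-interior pixels are mixed in, so I'll make one quick check of travel.

```bash
python3 - <<'E'
from h import *
for n in('top0','t5'):
    d=np.load(f'pics/{n}.npz'); V,U=np.mgrid[195:240,260:345]
    P=np.array([world(d,u,v) for u,v in zip(U.ravel(),V.ravel())]); l=np.column_stack([(P-C)@ex,(P-C)@ey,P[:,2]])
    t=l[(abs(l[:,1])<.007)&(l[:,2]>.05)&(l[:,2]<.085)]; print(n,'tongue end x',np.sort(t[:,0])[:6].round(4))
a,b=np.load('pics/top0.npz'),np.load('pics/t5.npz')
for nm,(u0,u1,v0,v1) in dict(timer=(360,388,183,214),vials=(400,441,179,196),bottles=(200,265,145,183),pen=(203,252,225,253)).items():
    g=[cv2.cvtColor(x['pixels'][v0:v1,u0:u1],7).astype(np.float32) for x in(a,b)]; print(nm,cv2.phaseCorrelate(*g))
r.hand_in()
E
```

```text
top0 tongue end x [-0.1912 -0.191  -0.1908 -0.1906 -0.1904 -0.1886]
t5 tongue end x [-0.2758 -0.2757 -0.2755 -0.2752 -0.2752 -0.2749]
timer ((0.17708131280039474, -0.31659606311749044), 0.8236804306507111)
vials ((0.42813005702974394, -0.019343306132592275), 0.8811718449180509)
bottles ((-0.10908989649979617, -0.05077010365954848), 0.9255659139818615)
pen ((-0.008598811172287668, -0.00027839306535071273), 0.9598493789037069)
the job is handed in; nothing more can be done
```

The drawer is fully out and released, and the job was handed in at about 35 s of the 64 s allowed. No verdict is reported.

- **Finding the shutter:** I felt along the strip with shut fingers. It was rigid 66 mm to the left of the strip's middle (4.8 N). The fingers sank about 50 mm to the left of the middle, at about 1 N.
- **Opening the drawer:** I pressed the catch to its stop, with a peak of 11 N, and the drawer sprang ajar. I gripped the tongue from above and pulled until I felt the end stop at about 10 N. Then I let go and backed off.

**Last checks**
- The tongue's end moved 84.5 mm between the first and last top views, against 85 mm for fully out.
- The timer, vials, bottles and pen shifted by less than half a pixel (about 1 mm, which may be lighting).
- The force on the tool was about zero after retreating.

**What disagreed**
- **Fingertip height:** the real fingertips stood about 38 mm higher than the reported TCP and `finger_overhang` implied. Both the depth image and the contact height showed this, so I worked from the felt contact height instead.
- **Drawer front:** one depth estimate of the drawer's front panel (x ≈ −0.175) was wrong, probably because drawer-interior pixels were mixed in. I used the tongue's travel in its place.

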